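# Check in the blue-capped vial

## Robot

A 6-joint arm with a two-finger parallel gripper is mounted at the origin on a cart in front of the work surface, level with it; the furniture and walls round the work are solid. World frame = base frame: x ahead of the robot, y to its left, z up, the work surface at z = 0. Lengths are in m, angles in rad, forces in N, time in s.
With the tool pointing down it reaches from about 0.375 to 0.975 m from the base axis. Payload 3.8 kg.
Tool frame: the origin (TCP) lies at the very end of the fingers, on their centre line; the grasp point (between the pads) lies ctrl.tcp_to_grasp behind it (ctrl.tcp_to_grasp is the distance from the TCP to the grasp point, in m); y points along the fingers, x is the direction in which the jaws open and shut, and the axes are right-handed (so a half turn about y gives the same grasp; the last joint's range is limited). The gripper opens to 85 mm and grips with 20 to 120 N. Pads are 22 mm wide; open, the fingers measure 114 mm over their backs; the gripper's body (76 mm by 85 mm) begins 54 mm behind the grasp point. The pads swing forward as they close: fully open they stand 13 mm farther back than shut.
Start: joints at [1.114, 0.264, 1.604, -0, 1.274, -0.037], TCP at [0.275, 0.616, 0.231] pointing down, gripper open.
Joint ranges: [-2.63, 2.63], [-0.94, 2.18], [0.31, 2.57], [-1.31, 4.45], [0, 2.66], [-2.55, 2.55]. Speed limits (rad/s): [2.57, 2.57, 3.14, 3.14, 3.14, 3.14].

## Interface

Orientations are given as a 3x3 rotation matrix whose columns are the frame's x, y, z axes.
In Python, from rig import get_state, grab_frame, ctrl, nets gives the robot as it stands.
- The arm moves only by the tool apply_moves, never from a script. Its argument "plan" is a list that holds one entry, the list of rows, each a list of 7 numbers: the closure in counts, from 0 (fully open) to 255 (shut), then the shift along the tool's x, y, z in cm, then the turn, a rotation vector about the tool's x, y, z in degrees. A call has exactly 10 rows; each row is the pose to reach, as a shift and turn from the pose measured when the call began, along the tool's axes at that moment; what a row does not reach only later rows make up. A row lasts 1/8 s, in which the tool goes at most 62.5 mm and 10.7 degrees, less where a joint would pass 70% of its speed; a pose out of reach is approached as far as the arm can. A call with a gripper value outside its range is refused whole. The fingers move at their own pace and stop on an object; the grip force is fixed at half the most. Time passes only in rows, so rows that repeat a pose let the fingers close, or fill a call up. It gives the time, the measured TCP pose, the force and the opening at its end, in the units of the state.
- get_state(): the state, without advancing time (a new reading comes with each control period).
- grab_frame(name): name is "scene" or "top"; returns a dict with "color" (480x640x3 uint8, red, green, blue), "intrinsics" (3x3 intrinsics, pixels), "view" (4x4, takes a point from world to camera coordinates). Camera axes: x right, y down, z forward; pixel columns grow to the right and rows downward; lengths in m; the calibration is good to about 2 mm. A picture is of the moment at which its call begins. There is no depth.
- ctrl.hand_in(): hands the job in, once; it reports no verdict.
Trained networks look in the newest picture that a camera, given by its name, has taken for a name from the list of things; names that differ only in an ending like _2 or _b are one class to them, and where a whole thing is asked for, a point or a joint stands for the part that bears it (a point fixed in the world has none). Each returns a list of dicts, best first, with "p" (0 to 1); they miss things now and then, are a little off and sometimes report something else, mostly with a low value. They report only what shows in the picture. A call takes as long as a camera call. They do not tell look-alikes from the thing itself.
- nets.outline_of(thing, camera): "region" (480x640 bool, what is visible of it) and "rect" ([left, top, width, height] in pixels, round what is visible of it).
The state is a dict: "time_s": time; "joints": joint angles; "qd": joint speeds; "joint_efforts": joint torques, N m; "position": TCP position; "eef_rot": TCP orientation; "ft_force": force on the tool from outside, world axes, zero at the start; "wrist_torque": the same for the moment, N m; "width": opening from 0.0 (shut) to 1.0 (fully open).
Only numpy, scipy, OpenCV 4.12 (cv2) and the standard library are available. Lean on these libraries where they do the work, as an engineer would, in place of code of your own. Each camera call takes 0.05 s, during which the arm holds its last target. There are 200 camera calls.

## Task

Check in the vial with the blue cap: with the fingertips press gently on top of its cap until it sinks clearly into its well (at least 6 of the 10 mm of spring travel), keep it down for about a second, then let it spring back and withdraw well clear of it, 12 cm or more. Do not pinch or lift it, and leave the other two vials and the things around the rack untouched.

Things in the scene. Friction and masses are not known exactly. Their poses are not given: they have to be found in the camera images.
- rack: Grey vial check-in rack fixed to the desk, foot 76 x 216 mm, 34 mm high. Origin: centre of its underside, z up, y along its row of three wells at y = +65, 0, -65 mm (26.5 mm wide, one vial each). Each vial stands on a sprung switch seat 15 mm above the desk, with 19 mm of it inside the well.
- blue_vial: Small glass vial, the one with the BLUE screw cap, the one to press, standing upright and loose in one of the rack's three wells (which one varies). 23 mm in diameter, 42 mm tall, cap 20 mm across. Origin: centre of its underside, z up; its yaw means nothing.
- blue_vial_top (a point): Centre of the flat top of the blue cap, 42 mm above the vial's underside (57 mm above the desk while unpressed). Pressed, vial and seat sink straight down, 10 mm at most: movement begins at 1.5 N and takes 0.5 N more per mm (4.5 N at 6 mm, 6.5 N at the stop); released, they spring back up. More than 25 N is too hard.
- white_vial: Small glass vial, white screw cap, leave alone, standing upright and loose in one of the rack's three wells (which one varies). 23 mm in diameter, 48 mm tall, cap 20 mm across. Origin: centre of its underside, z up; its yaw means nothing. Its top is 63 mm above the desk.
- black_vial: Small glass vial, black screw cap, leave alone, standing upright and loose in one of the rack's three wells (which one varies). 23 mm in diameter, 48 mm tall, cap 20 mm across. Origin: centre of its underside, z up; its yaw means nothing. Its top is 63 mm above the desk.
- objective: Spare white and black microscope objective standing just behind the rack, 34 mm in diameter, 46 mm tall, loose, leave alone. Origin: centre of its underside.
- dish: Clear petri dish lying at the rack's left (+y) end, 60 mm in diameter, 12 mm high, loose, leave alone. Origin: centre of its underside.
- mount: Green resin specimen mount (disc) lying in front of the rack, 32 mm in diameter, 17 mm high, loose, leave alone. Origin: centre of its underside.
Not all that is in view belongs to the job. What is shaped like the blue_vial but purple is not meant.

How it is judged:
By the outcome, as a careful person would: the job done as asked, in the order asked, and still so for the second after the job is handed in, with the robot touching nothing.
It also fails if it takes over 29 s, if anything falls off the work surface, if the arm or the gripper's body presses on something with over 40 N, if the wrist force passes 120 N, or if a joint passes its speed limit or range.

## Working session

There is one attempt and no reset: what is moved stays moved. The work goes in short steps, Python scripts to look and compute and a tool call to move; the robot and the scene stay as the last step left them, time stands still between calls to the robot, and variables do not carry over. Pictures are saved under pics/ and viewed, about 8 in all and at most 12, crops included, and the job is handed in when it is done.

Besides the shell and the picture viewer there is one more tool, called after "Request:" as name(argument=value, ...) on one line, values as JSON. apply_moves: Moves the arm, as the interface text tells. Its arguments: {"type":"object","properties":{"plan":{"type":"array","items":{"type":"array","items":{"type":"array","items":{"type":"number"}}}}},"required":["plan"]}

```bash
mkdir -p pics
cat > h.py <<'E'
import numpy as np, cv2
from rig import get_state, grab_frame, ctrl, nets
def ray(f,uv):
    K=np.array(f["intrinsics"]);V=np.array(f["view"]);R=V[:3,:3];t=V[:3,3]
    d=R.T@np.linalg.solve(K,[uv[0],uv[1],1]);return -R.T@t,d/np.linalg.norm(d)
def tri(rs):
    A=sum(np.eye(3)-np.outer(d,d) for o,d in rs);b=sum((np.eye(3)-np.outer(d,d))@o for o,d in rs)
    return np.linalg.solve(A,b)
def at_z(r,z): o,d=r; return o+d*(z-o[2])/d[2]
def proj(f,p):
    q=np.array(f["view"])@np.append(p,1);q=np.array(f["intrinsics"])@q[:3];return q[:2]/q[2]
E
python3 - <<'E'
from h import *
np.set_printoptions(precision=4,suppress=True)
s=get_state();print(s["time_s"],s["position"],s["eef_rot"],s["ft_force"],s["width"],ctrl.tcp_to_grasp)
for c in("scene","top"):
    f=grab_frame(c);cv2.imwrite(f"pics/{c}0.png",f["color"][...,::-1]);print(c,ray(f,(320,240)))
    for n in("rack","blue_vial","white_vial","black_vial","objective","dish","mount"):
        for o in nets.outline_of(n,c)[:4]:
            m=np.argwhere(o["region"]).mean(0)[::-1];print(n,round(o["p"],2),o["rect"],m,at_z(ray(f,m),.05))
E
```

```text
0.0 [0.2748 0.6157 0.23  ] [[ 0.4076 -0.001  -0.9132]
 [ 0.9132 -0.002   0.4076]
 [-0.0022 -1.      0.0001]] [ 0.8348  0.1232 -0.127 ] 0.9946598423092412 0.0187
scene (array([-0.0661,  0.433 ,  0.6968]), array([ 0.6048, -0.3744, -0.7029]))
rack 0.97 [292.3, 196.7, 136.6, 75.5] [357.906 236.596] [0.4659 0.035  0.05  ]
blue_vial 0.84 [351.2, 213.1, 18.2, 17.6] [359.9057 221.5132] [0.4924 0.013  0.05  ]
blue_vial 0.58 [409.7, 260.6, 14.2, 29.8] [416.8636 276.0374] [0.3538 0.009  0.05  ]
blue_vial 0.41 [314.2, 214.5, 14.7, 25.5] [320.8602 227.8323] [0.5128 0.073  0.05  ]
white_vial 0.7 [389.8, 199.8, 14.4, 23.0] [398.053  212.7944] [ 0.4769 -0.0505  0.05  ]
white_vial 0.69 [308.4, 217.2, 21.9, 21.2] [320.5748 228.6445] [0.5114 0.0743 0.05  ]
black_vial 0.76 [388.3, 200.9, 16.5, 24.5] [398.0461 212.0164] [ 0.4784 -0.0516  0.05  ]
objective 0.71 [312.1, 215.7, 17.6, 24.5] [320.9632 228.3545] [0.5117 0.0735 0.05  ]
objective 0.57 [331.0, 179.6, 17.0, 26.0] [339.357 193.122] [0.5676 0.0025 0.05  ]
dish 0.93 [251.5, 255.3, 40.1, 29.0] [269.9579 269.8402] [0.4765 0.1831 0.05  ]
mount 0.96 [351
[... 195 characters left out ...]
6] [0.4928 0.0147 0.05  ]
blue_vial 0.53 [369.7, 314.9, 18.2, 9.8] [378.6494 317.8851] [ 0.3746 -0.004   0.05  ]
blue_vial 0.47 [361.7, 231.4, 13.5, 19.2] [369.1221 241.2209] [0.4967 0.0115 0.05  ]
white_vial 0.7 [257.5, 218.7, 33.0, 30.7] [273.8878 232.8119] [0.5079 0.165  0.05  ]
white_vial 0.44 [322.8, 222.3, 18.1, 16.2] [331.0101 230.3788] [0.5133 0.0731 0.05  ]
objective 0.92 [374.2, 175.1, 18.2, 20.4] [382.9705 185.1298] [ 0.5888 -0.0107  0.05  ]
dish 0.93 [258.0, 218.1, 32.0, 35.4] [273.4804 233.0074] [0.5076 0.1657 0.05  ]
dish 0.61 [400.9, 243.4, 17.1, 15.6] [407.9577 252.0688] [ 0.4801 -0.0511  0.05  ]
mount 0.64 [330.2, 271.8, 19.3, 18.3] [340.7944 282.3798] [0.4299 0.0566 0.05  ]
```

View pics/scene0.png

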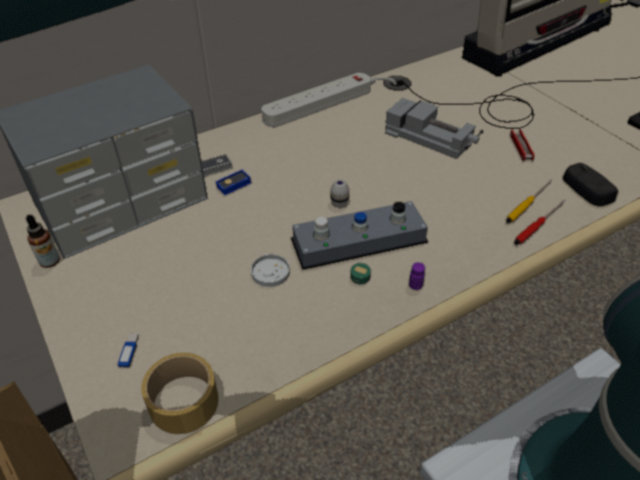

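View pics/top0.png

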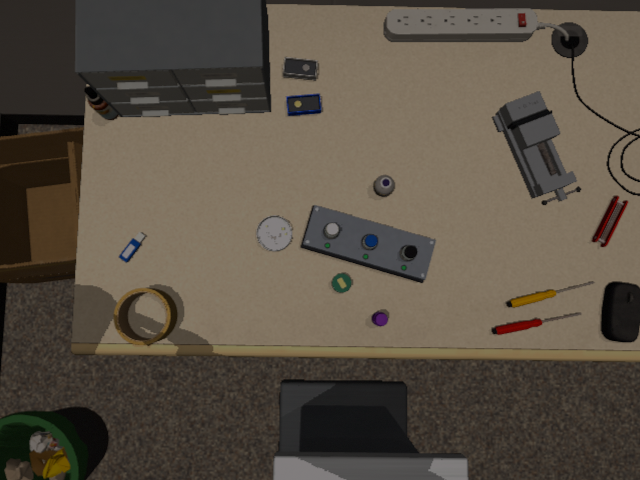

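Candidates: the blue cap in the middle well, at scene (361,217) and top (371,241), and the loose purple vial at scene (417,275) and top (380,318). The purple one is not meant, so I choose the middle well. Next I triangulate the caps and check the choice in a crop.

```bash
cat > m.py <<'E'
from h import *
np.set_printoptions(precision=4,suppress=True)
F={c:grab_frame(c) for c in("scene","top")}
def blob(f,lo,hi,win):
    x0,y0,x1,y1=win;h=cv2.cvtColor(f["color"],cv2.COLOR_RGB2HSV)[y0:y1,x0:x1]
    m=cv2.inRange(h,lo,hi);n,l,st,ce=cv2.connectedComponentsWithStats(m);k=1+np.argmax(st[1:,4]);return ce[k]+[x0,y0],st[k]
if __name__=="__main__":
    col={"blue":((100,120,40),(122,255,255)),"white":((0,0,130),(179,60,255)),"black":((0,0,0),(179,255,45)),"purple":((125,80,30),(160,255,255))}
    W={"blue":((345,205,378,235),(358,228,384,254)),"white":((308,212,334,242),(320,220,344,242)),"black":((388,198,410,214),(400,242,420,264)),"purple":((405,258,430,292),(368,306,392,330))}
    for k in col:
        r=[]
        for (c,f),w in zip(F.items(),W[k]):
            p,st=blob(f,*col[k],w);print(k,c,p,st);r.append(ray(f,p))
        X=tri(r);print("   XYZ",X,"resid px",[proj(f,X) for f in F.values()],"at .057",at_z(r[0],.057),at_z(r[1],.057))
    a=cv2.resize(F["scene"]["color"][185:300,290:440],(600,460),interpolation=2);b=cv2.resize(F["top"]["color"][195:335,295:445],None,fx=3,fy=3,interpolation=2)
    cv2.imwrite("pics/crop.png",cv2.resize(np.hstack([a,cv2.copyMakeBorder(b,0,40,0,0,0)]),(798,350))[...,::-1])
E
python3 m.py
```

```text
blue scene [360.1402 217.1776] [ 10   7  12  11 107]
blue top [370.8443 240.418 ] [  7   7  13  12 122]
   XYZ [0.4976 0.0091 0.0533] resid px [array([360.1228, 217.1775]), array([370.8583, 240.4279])] at .057 [0.4944 0.0115 0.057 ] [0.4973 0.0096 0.057 ]
white scene [319.3462 216.5513] [  0   0  26  13 234]
white top [332.0667 228.76  ] [ 8  4 10 10 75]
   XYZ [0.5137 0.0736 0.0734] resid px [array([320.1755, 216.5802]), array([331.3922, 228.305 ])] at .057 [0.5297 0.0652 0.057 ] [0.5151 0.0717 0.057 ]
black scene [398.68 207.32] [  5   5  12  10 100]
black top [410.2    251.7241] [  4   3  13  16 145]
   XYZ [ 0.48   -0.0531  0.0582] resid px [array([398.6631, 207.3205]), array([410.2138, 251.734 ])] at .057 [ 0.481 -0.054  0.057] [ 0.4801 -0.0533  0.057 ]
purple scene [416.7862 275.6855] [  5   5  15  27 318]
purple top [379.3964 318.6331] [  4   6  16  14 169]
   XYZ [ 0.3722 -0.0091  0.0228] resid px [array([416.704 , 275.6876]), array([379.4566, 318.679 ])] at .057 [0.3499 0.0133 0.057 ] [ 0.3737 -0.0043  0.057 ]
```

View pics/crop.png

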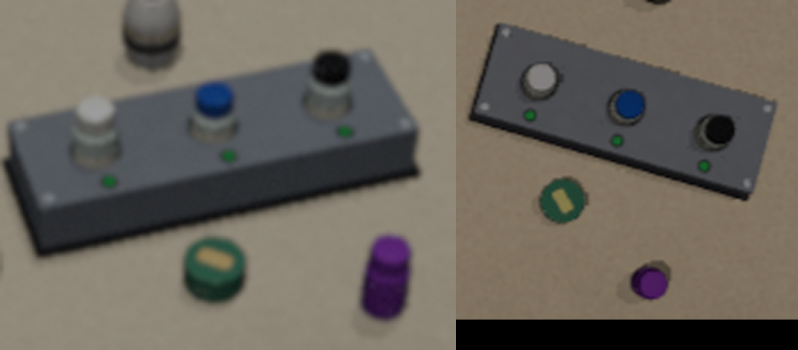

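Request:
apply_moves(plan=[[[255,0,0,0,0,0,0],[255,0,0,0,0,0,0],[255,0,0,0,0,0,0],[255,0,0,0,0,0,0],[255,0,0,0,0,0,0],[255,0,0,0,0,0,0],[255,0,0,0,0,0,0],[255,0,0,0,0,0,0],[255,0,0,0,0,0,0],[255,0,0,0,0,0,0]]])

```text
time_s: 2.15
position: [0.2751, 0.6164, 0.2313]
eef_rot: [[0.408, -0.0, -0.913], [0.913, 0.0, 0.408], [0.0, -1.0, 0.0]]
ft_force: [-0.6, 0.2, -0.4]
width: 0.002
```

The crop confirms it: blue is in the middle well, between white and black, and purple stands loose on the desk. The top of the blue cap is at about (0.497, 0.010). This agrees with the midpoint of the white and black caps, (0.497, 0.010). Measured height is 53 mm for the blob, which includes the cap's side, against 57 mm for the top.

Request:
apply_moves(plan=[[[255,-3,0,-2.9,0,0,0],[255,-7.5,0,-7.3,0,0,0],[255,-12,0,-11.7,0,0,0],[255,-16.5,0,-16,0,0,0],[255,-21,0,-20.4,0,0,0],[255,-25.5,0,-24.8,0,0,0],[255,-30,0,-29.2,0,0,0],[255,-34.5,0,-33.5,0,0,0],[255,-38,0,-37,0,0,0],[255,-40,0,-38.9,0,0,0]]])

```text
time_s: 3.4
position: [0.468, 0.0901, 0.2317]
eef_rot: [[0.41, 0.001, -0.912], [0.912, -0.0, 0.41], [0.0, -1.0, -0.001]]
ft_force: [0.6, -0.0, 0.1]
width: 0.001
```

Request:
apply_moves(plan=[[[255,-2,0,-2,0,0,0],[255,-4.5,0,-4.5,0,0,0],[255,-6.1,0,-5.9,0,0,0],[255,-6.1,2,-5.9,0,0,0],[255,-6.1,5,-5.9,0,0,0],[255,-6.1,8,-5.9,0,0,0],[255,-6.1,11,-5.9,0,0,0],[255,-6.1,13,-5.9,0,0,0],[255,-6.1,14,-5.9,0,0,0],[255,-6.1,14,-5.9,0,0,0]]])

```text
time_s: 4.65
position: [0.4966, 0.0103, 0.0913]
eef_rot: [[0.41, -0.0, -0.912], [0.912, -0.0, 0.41], [-0.0, -1.0, 0.0]]
ft_force: [0.2, -0.3, 0.8]
width: 0.003
```

Run:
```python
from m import *
s=get_state();p=np.array(s["position"]);print(s["time_s"],p,s["ft_force"])
for c,f in F.items(): print(c,"tcp px",proj(f,p),"cap px",proj(f,[.497,.010,.057]))
a=cv2.resize(F["scene"]["color"][140:260,300:440],(466,400),interpolation=2);b=cv2.resize(F["top"]["color"][180:300,320:420],(333,400),interpolation=2)
cv2.imwrite("pics/hover.png",np.hstack([a,b])[...,::-1])
```

```text
4.75 [0.4978 0.0103 0.0927] [0.2586 0.453  0.7556]
scene tcp px [360.5994 198.5254] cap px [360.001  215.8907]
top tcp px [373.2078 237.7203] cap px [370.586  240.5878]
```

View pics/hover.png

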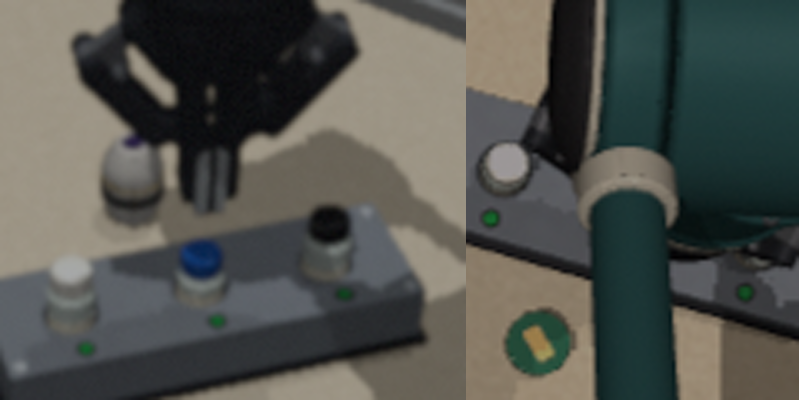

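The shut fingertips are centred over the blue cap, tips at about crop (205,210) and cap at (200,258). Now I press in stages.

Request:
apply_moves(plan=[[[255,0,1,0,0,0,0],[255,0,2,0,0,0,0],[255,0,2.6,0,0,0,0],[255,0,3,0,0,0,0],[255,0,3.2,0,0,0,0],[255,0,3.4,0,0,0,0],[255,0,3.6,0,0,0,0],[255,0,3.8,0,0,0,0],[255,0,4,0,0,0,0],[255,0,4,0,0,0,0]]])

```text
time_s: 6.0
position: [0.4981, 0.0102, 0.0529]
eef_rot: [[0.41, 0.003, -0.912], [0.912, -0.0, 0.41], [0.001, -1.0, -0.003]]
ft_force: [-0.7, 0.1, 3.9]
width: 0.003
```

Run:
```python
from h import *
for i in range(4):
    f=grab_frame("scene");s=get_state();print(s["time_s"],s["position"],s["ft_force"],s["wrist_torque"])
```

```text
6.05 [0.49808946 0.01026923 0.05289213] [0.68327417 0.51493132 3.2150138 ] [0.07601929 0.13322733 0.04002762]
6.1 [0.49810837 0.01022879 0.05290507] [-0.50499929 -0.14651524  3.15912949] [0.00243227 0.1389651  0.02587889]
6.15 [0.49811046 0.01025529 0.05291065] [-1.11788071  0.41359281  3.06318561] [ 0.03692554  0.17485258 -0.05745889]
6.2 [0.49809402 0.01024002 0.05288505] [-0.45207414  1.11366109  3.84686126] [0.02314925 0.08115372 0.03446118]
```

Force of about 3.4 N matches about 4 mm sunk, and z is 0.0529. I go 4 mm deeper and hold.

Request:
apply_moves(plan=[[[255,0,0.2,0,0,0,0],[255,0,0.4,0,0,0,0],[255,0,0.42,0,0,0,0],[255,0,0.42,0,0,0,0],[255,0,0.42,0,0,0,0],[255,0,0.42,0,0,0,0],[255,0,0.42,0,0,0,0],[255,0,0.42,0,0,0,0],[255,0,0.42,0,0,0,0],[255,0,0.42,0,0,0,0]]])

```text
time_s: 7.45
position: [0.4982, 0.0102, 0.0488]
eef_rot: [[0.41, 0.003, -0.912], [0.912, -0.0, 0.41], [0.001, -1.0, -0.003]]
ft_force: [-0.6, -1.0, 5.2]
width: 0.002
```

Run:
```python
from h import *
for i in range(4):
    f=grab_frame("scene");s=get_state();print(s["time_s"],s["position"],s["ft_force"])
cv2.imwrite("pics/press.png",cv2.resize(f["color"][140:260,300:440],(700,600),interpolation=2)[...,::-1])
```

```text
7.5 [0.49817807 0.01027804 0.04880495] [-2.297306    0.20835615  4.92386879]
7.55 [0.49822676 0.01026274 0.04882041] [-1.57007882  0.5104977   5.31691064]
7.6 [0.49818993 0.01026071 0.04879931] [-1.52519673 -0.24171228  5.20365615]
7.65 [0.49819183 0.01025188 0.04879589] [-1.91248458  0.41796296  5.35550398]
```

View pics/press.png

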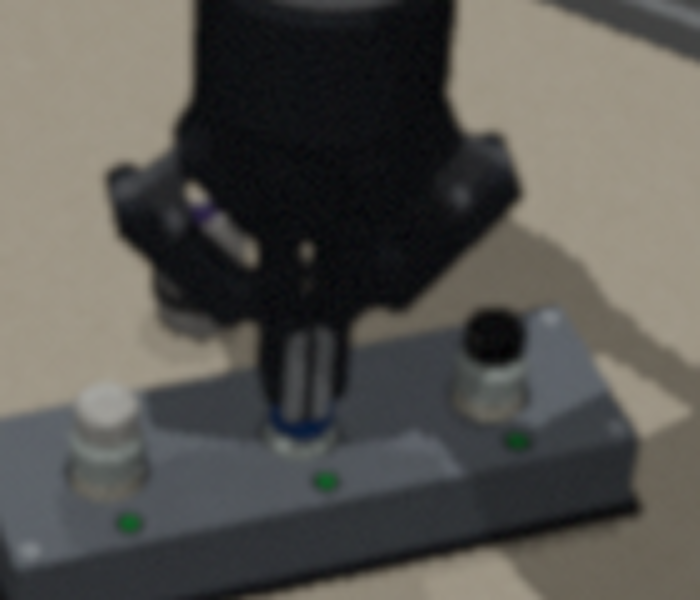

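The blue vial is visibly sunk, its cap at crop (300,425), at 5.2 N and about 8 mm. It has been down for about 1.2 s, so I release it and withdraw straight up.

Request:
apply_moves(plan=[[[255,0,-0.5,0,0,0,0],[255,0,-1.2,0,0,0,0],[255,0,-2.5,0,0,0,0],[255,0,-5,0,0,0,0],[255,0,-9,0,0,0,0],[255,0,-13,0,0,0,0],[255,0,-16,0,0,0,0],[255,0,-18,0,0,0,0],[255,0,-19,0,0,0,0],[255,0,-19,0,0,0,0]]])

```text
time_s: 8.9
position: [0.4978, 0.0103, 0.2395]
eef_rot: [[0.41, 0.004, -0.912], [0.912, -0.0, 0.41], [0.002, -1.0, -0.004]]
ft_force: [-0.3, 0.7, -0.8]
width: 0.001
```

Run:
```python
from m import *
s=get_state();print(s["time_s"],s["position"],s["ft_force"])
print(blob(F["scene"],(100,120,40),(122,255,255),(345,205,378,235)))
cv2.imwrite("pics/end.png",cv2.resize(F["scene"]["color"][140:300,240:440],(750,600),interpolation=2)[...,::-1])
```

```text
9.0 [0.4969 0.0104 0.2378] [0.4078 1.1132 0.14  ]
(array([360.1364, 217.0364]), array([ 10,   7,  12,  11, 110], dtype=int32))
```

View pics/end.png

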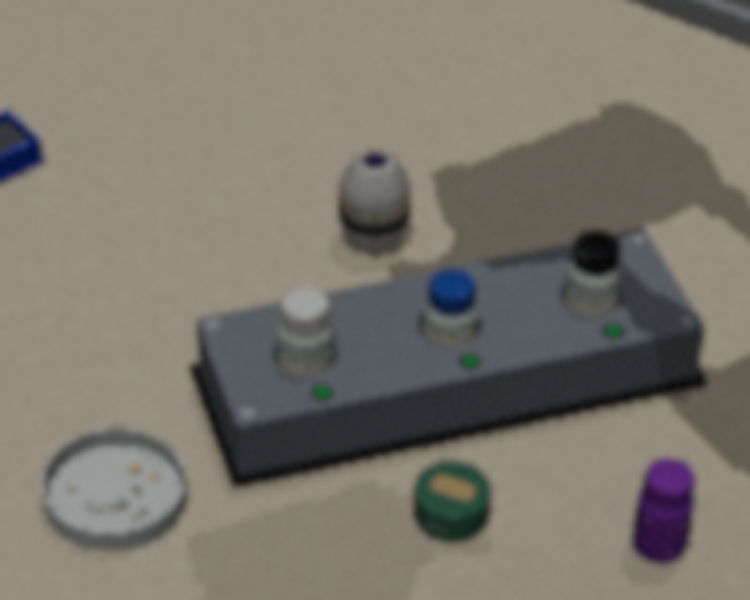

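The blue cap is back at its original pixel (360.1, 217.0), and everything else stands as before. The tool is 18 cm above the cap.

```bash
python3 -c "
from h import *
print(ctrl.hand_in())"
```

```text
the job is handed in; nothing more can be done
None
```

I pressed the blue-capped vial in the middle well with the shut fingertips, let it spring back, withdrew straight up and handed the job in at about 9 s.

- **Press:** it sank about 8 mm at a measured 5.2 N and stayed down for about 1.2 s. At that depth the spring figures predict 5.5 N, so the force suggests 7.5 to 8 mm.
- **After release:** the cap was back at its starting pixel to within 0.2 px. The tool was 18 cm above the cap, with no contact force beyond sensor noise.
- **Surroundings:** by eye in the scene view, the other two vials, the objective, the dish, the mount and the purple look-alike had not moved.
- **Disagreements:** the blue cap triangulated at 53 mm against the stated 57 mm, because the colour blob takes in the cap's side. The white cap's height came out at 73 mm, because its blob was contaminated. I did not use its height. The white–black midpoint agreed with the blue cap's position to about 1 mm, but because the white blob was off this is only a weak check.

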